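# Press a keyed spindle into a spring-loaded drive sleeve and hold it home

## Task

Take the keyed spindle out of its holder block and put it upright into the sleeve on top of the bench drive: enter the nose, turn the spindle until its key drops into the sleeve's slot, and keep pushing against the ejector spring until the collar is seated on the sleeve. Finish while still gripping the spindle and holding it pressed fully home, so that a colleague can tighten the clamp (if you let go, the spring lifts it out). Leave the small beaker and the dropper bottle where they stand.

Things in the scene. Friction and masses are not known exactly. Their poses are not given: they have to be found in the camera images.
- spindle: Keyed spindle, 98 mm tall, about 160 g (varies), upright in the holder block. Origin: centre of its lower tip, z up the shaft. Steel shaft 18 mm in diameter up to 46 mm (lowest 3.5 mm tapered to 12.4 mm), then a round collar 44 mm in diameter from 46 to 52 mm, then a black flat-sided grip from 52 to 98 mm. Its key is on the -x side; at yaw 0 the key faces the robot.
- spindle_grip (a point): Middle of the spindle's grip for the fingers, 80 mm above the tip, with the spindle's axes. The grip is 34 mm long along x and 16 mm thick along y (grasp across the 16 mm).
- spindle_key (a point): Middle of the lower end of the key, 16 mm above the tip, on the -x side of the shaft. The key is 6 mm wide, reaches 13 mm from the axis and runs from 16 to 46 mm above the tip, so the lowest 16 mm are a plain round nose. A small white rib on top of the collar lies on the same side as the key.
- spindle_tip (a point): Centre of the spindle's lower tip (the same point as the spindle's origin).
- holder: Fixed grey holder block, 90 x 90 mm and 56 mm high, on a 100 x 100 x 8 mm foot. Origin at the centre of its underside. The spindle stands in a round hole 29 mm wide and 52 mm deep in its middle, the collar resting on the block's top, so the spindle must rise straight up about 50 mm to come out.
- holder_top (a point): Middle of the holder block's top face, at the mouth of its hole, 56 mm above the worktop.
- drive: Fixed bench drive: low grey housing 140 (x) x 110 (y) x 52 mm high, black control panel on its front (-x). Origin at the centre of its underside. Over the origin stands an upright steel sleeve, 42 mm outside diameter, 52 mm tall, with a bore 20 mm in diameter (1 mm clearance round the nose) and one slot, 9 mm wide, cut through its wall over its full height.
- sleeve_mouth (a point): Centre of the sleeve's mouth, on its axis, 104 mm above the worktop, with the housing's axes (it does not turn with the sleeve, so it does not show the slot). The spindle is home when its tip is 46 mm below this point and the collar rests on the sleeve; the lower end of the key meets the mouth when the tip is 16 mm below it.
- front_mark (a point): Short white line on the housing's top, on its -x side, 53 mm from the sleeve's axis. The slot starts within 0.3 rad either side of the direction from the sleeve to this mark; the angle is not measured: look at the slot, or feel for it by turning the spindle under a push of some 5 N. The key drops in within about 0.1 rad. The sleeve turns only under about 0.35 N m.
- ejector (a joint): Sprung brass ejector in the bore, 16 mm in diameter: 0 at rest, grows in metres as it is pressed down. At rest its top lies 24 mm below the mouth. It pushes up with about 4 N at first and 9.5 N when the spindle is home (joint 0.022); it can go no deeper than 0.026.
- carboy: Obstacle: big heavy clear blue bottle, about 0.2 m in diameter and taller than the gripper, fixed behind the holder block. Origin at the centre of its underside. Swinging arm, wrist and gripper must pass on the robot's side of it.
- small_beaker: Loose small beaker, 63 mm in diameter, 70 mm tall, to the right of the holder block, not to be moved. Origin at the centre of its underside.
- dropper: Loose small white dropper bottle, 27 mm in diameter, 53 mm tall, beside the drive on its left, not to be moved. Origin at the centre of its underside.
There are look-alikes about, which are no part of the job. What is shaped like the spindle but orange is not meant.

How it is judged:
On the way, in this order (a step that is already met when the one before it is completed fails the run):
1. the spindle has been lifted clear of its holder block, in the fingers (z of spindle_tip in the frame of holder_top above 0.004 m and contact force between the fingers and spindle above 1 N), for 0.1 s.
2. the nose is in the sleeve's bore and the key has dropped into the slot (tip more than 20 mm below the mouth) (z of spindle_tip in the frame of sleeve_mouth below -0.02 m and horizontal distance between spindle_tip and sleeve_mouth below 0.004 m), for 0.1 s.
At the end, for the whole second after the job is handed in: For the last second, at rest: spindle tip at least 43.5 mm below the sleeve's mouth (within 2.5 mm of home), within 4 mm of its axis, spindle within 0.06 rad of upright, ejector pressed more than 19 mm, fingers still gripping the spindle with more than 2 N (z of spindle_tip in the frame of sleeve_mouth below -0.0435 m and horizontal distance between spindle_tip and sleeve_mouth below 0.004 m and angle between spindle's own z axis and vertical below 0.06 rad and value of joint ejector above 0.019 m and contact force between the fingers and spindle above 2 N and linear speed of spindle below 0.02 m/s); the arm keeps its last pose, push and grip.
It fails at once if the small beaker is shifted by more than 30 mm or tipped over (distance of small_beaker from where it was at the start of the episode above 0.03 m or angle between small_beaker's own z axis and vertical above 0.5 rad).
It fails at once if the dropper bottle is shifted by more than 30 mm or tipped over (distance of dropper from where it was at the start of the episode above 0.03 m or angle between dropper's own z axis and vertical above 0.5 rad).
It also fails if it takes over 56 s, if anything falls off the work surface, if the arm or the gripper's body presses on something with over 40 N, if the wrist force passes 120 N, or if a joint passes its speed limit or range.

## Robot

A 6-joint arm with a two-finger parallel gripper is mounted at the origin on a cart in front of the work surface, level with it; the furniture and walls round the work are solid. World frame = base frame: x ahead of the robot, y to its left, z up, the work surface at z = 0. Lengths are in m, angles in rad, forces in N, time in s.
With the tool pointing down it reaches from about 0.375 to 0.925 m from the base axis. Payload 5.7 kg.
Tool frame: the origin (TCP) lies between the finger pads; the fingertips stand 14 mm ahead of it and the grasp point (between the pads) lies 5 mm behind it; z points along the fingers, y is the direction in which the jaws open and shut (so a half turn about z gives the same grasp; the last joint's range is limited). The gripper opens to 88 mm and grips with 3 to 60 N. Pads are 20 mm wide; open, the fingers measure 115 mm over their backs; the gripper's body (75 mm by 178 mm) begins 61 mm behind the grasp point.
Start: joints at [-1.223, 0.359, 1.51, -0, 1.272, -0.115], TCP at [0.268, -0.537, 0.213] pointing down, gripper open.
Joint ranges: [-2.97, 2.97], [-1.01, 2.36], [0.21, 2.38], [-0.96, 4.11], [0.2, 2.71], [-2.98, 2.98]. Speed limits (rad/s): [2.39, 2.39, 3.14, 3.14, 3.14, 3.14].

## Interface

Orientations are given as a unit quaternion [w, x, y, z].
In Python, from workcell import robot gives the robot as it stands.
- The arm moves only by the shell command python3 -m crank 'ROWS' [OPENING] [FORCE]. ROWS is JSON, a list that holds one entry, the list of rows, each a list of 6 numbers: the shift along the tool's x, y, z in m, then the turn, a rotation vector about the tool's x, y, z in rad. A call has 1 to 12 rows; each row is the pose to reach, as a shift and turn from the pose commanded when the call began, along the tool's axes at that moment; what a row does not reach only later rows make up. A row lasts 1/12 s, in which the tool goes at most 41.7 mm and 7.16 degrees, less where a joint would pass 70% of its speed; a pose out of reach is approached as far as the arm can. A call with a gripper value outside its range is refused whole. OPENING is the gripper command: -1 is fully open, 1 is shut, values between are in proportion, set as the call begins (- or left out, the last holds). The fingers move at their own pace and stop on an object; FORCE is the grip in N (left out, the last holds). Time passes only in rows, so rows that repeat a pose let the fingers close. It gives the time, the measured TCP pose, the force and the opening at its end, in the units of the state.
- robot.read_state(): the state, without advancing time (a new reading comes with each control period).
- robot.capture(name): name is "scene" or "top" or "wrist"; returns (picture, depth): 420x560x3 uint8, blue, green, red; 420x560 float32, m along the optical axis (not along the pixel's ray), 0 where there is no reading.
- robot.get_calibration(name): a dict with "camera_matrix" (3x3 intrinsics, pixels), "position" and "orientation" of the camera in the world. Camera axes: x right, y up, looking along -z (the intrinsics and any distortion apply to the point x, -y, -z); pixel columns grow to the right and rows downward; lengths in m; the calibration is good to about 2 mm. A picture is of the moment at which its call begins: read the wrist's pose just before it. get_calibration takes no time and is no camera call; for the wrist camera it gives the pose at the moment of the call.
- robot.finish_job(): hands the job in, once; it reports no verdict.
The state is a dict: "clock": time; "joint_pos": joint angles; "joint_vel": joint speeds; "effort": joint torques, N m; "tcp_pos": TCP position; "ee_rot": TCP orientation; "wrist_force": force on the tool from outside, world axes, zero at the start; "moment": the same for the moment, N m; "width": finger opening in m.
Only numpy, scipy, OpenCV 4.12 (cv2) and the standard library are available. Lean on these libraries where they do the work, as an engineer would, in place of code of your own. Each camera call takes 0.05 s, during which the arm holds its last target. There are 200 camera calls.

## Working session

There is one attempt and no reset: what is moved stays moved. The work goes in short steps, Python scripts to look and compute and a shell command to move; the robot and the scene stay as the last step left them, time stands still between calls to the robot, and variables do not carry over. Pictures are saved under pics/ and viewed, about 8 in all and at most 12, crops included, and the job is handed in when it is done.

```bash
ls; mkdir -p pics; cat > h.py <<'E'
import numpy as np, cv2
from workcell import robot
from scipy.spatial.transform import Rotation as R
def rot(q): return R.from_quat([q[1],q[2],q[3],q[0]])
def cloud(name):
    c=robot.get_calibration(name); im,d=robot.capture(name)
    K=np.array(c["camera_matrix"]); v,u=np.mgrid[:d.shape[0],:d.shape[1]]
    P=np.stack([(u-K[0,2])/K[0,0]*d,-(v-K[1,2])/K[1,1]*d,-d],-1)
    W=rot(c["orientation"]).apply(P.reshape(-1,3)).reshape(P.shape)+np.array(c["position"])
    W[d==0]=np.nan
    return im,d,W,c
E
python3 - <<'E'
from h import *
for n in("scene","top"):
    im,d,W,c=cloud(n); cv2.imwrite(f"pics/{n}.png",im); np.savez(f"/tmp/{n}.npz",im=im,W=W)
    print({k:np.round(v,3).tolist() if not isinstance(v,str) else v for k,v in c.items()})
print(robot.read_state())
E
```

```text
pics
{'camera_matrix': [[517.346, 0.0, 285.141], [0.0, 517.346, 211.877], [0.0, 0.0, 1.0]], 'position': [0.179, 0.873, 0.916], 'orientation': [-0.225, -0.085, 0.333, 0.912]}
{'camera_matrix': [[396.039, 0.0, 284.87], [0.0, 396.039, 208.726], [0.0, 0.0, 1.0]], 'position': [0.493, 0.239, 1.001], 'orientation': [-0.702, -0.017, 0.013, 0.712]}
{'clock': 0.1, 'joint_pos': array([-1.22312229e+00,  3.59446499e-01,  1.51131274e+00,  2.88755039e-05,
        1.27250515e+00, -1.15120279e-01]), 'joint_vel': array([ 0.00051435, -0.00168191, -0.00189747,  0.00054902,  0.00173855,
       -0.00027455]), 'effort': array([-2.39393758e-04, -5.16362679e+01, -2.71406347e+01,  6.75896346e-02,
        2.76088226e-02, -3.81569805e-05]), 'tcp_pos': array([ 0.26764431, -0.53628812,  0.21258998]), 'ee_rot': array([-8.31824108e-04,  9.73347560e-01,  2.29333444e-01, -8.32697579e-05]), 'wrist_force': array([ 0.09060926, -0.85418285, -0.07467442]), 'moment': array([-0.03419208, -0.01038585, -0.01934244]), 'width': 0.08781155090053887}
```

View pics/top.png

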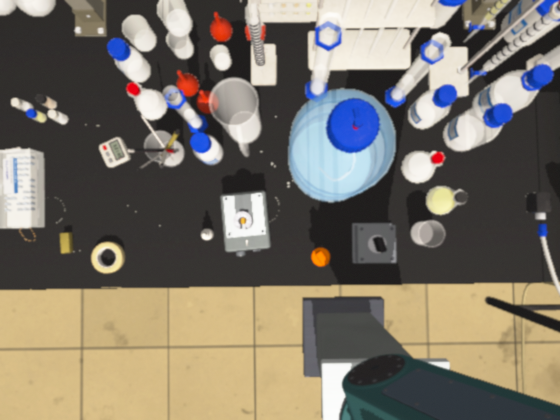

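View pics/scene.png

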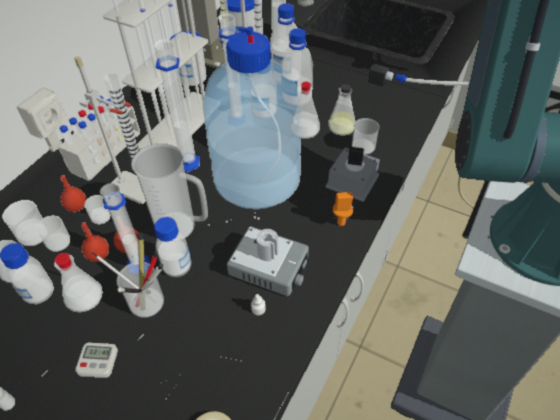

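The top view (up = +x, right = -y) shows two spindle candidates: the black grip in the dark holder block at (378,243), and an orange look-alike at (320,257). I choose the black one in the block. The drive sleeve is at (244,218), carboy (340,145), beaker (428,234) and dropper (207,235). Next come a close crop and the measurements.

```bash
python3 - <<'E'
from h import *
t=np.load("/tmp/top.npz"); s=np.load("/tmp/scene.npz")
c=lambda im,u,v,h,f:cv2.resize(im[v-h:v+h,u-h:u+h],None,fx=f,fy=f,interpolation=cv2.INTER_CUBIC)
A=np.hstack([c(t["im"],376,243,32,6),c(t["im"],244,220,32,6)])
B=np.hstack([c(s["im"],355,170,32,6),c(s["im"],268,250,32,6)])
cv2.imwrite("pics/crop.png",cv2.resize(np.vstack([A,B]),(600,600)) if 0 else np.vstack([A,B])[:,:800])
for n,D in(("top",t),("scene",s)):
  W=D["W"].reshape(-1,3)
  for nm,c0,r,bands in(("holder",(0.40,0.0),.09,[(.052,.059),(.059,.065),(.09,.12)]),("drive",(0.46,0.34),.1,[(.047,.056),(.098,.108)])):
    if n=="top": 
      c0=t["W"][243,378,:2] if nm=="holder" else t["W"][218,244,:2]
      if nm=="holder": H=c0
      else: Dv=c0
    else: c0=H if nm=="holder" else Dv
    for a,b in bands:
      m=(np.hypot(*(W[:,:2]-c0).T)<r)&(W[:,2]>a)&(W[:,2]<b); P=W[m]
      if len(P)>5:
        rc=cv2.minAreaRect((P[:,:2]*1000).astype(np.float32))
        print(n,nm,a,b,len(P),"mean",P.mean(0).round(4),"rect",np.round(rc[0],1),np.round(rc[1],1),round(rc[2],1))
for nm,(u,v) in dict(carboy=(355,125),beaker=(428,234),dropper=(207,235),orange=(320,257)).items(): print(nm,t["W"][v,u].round(3))
E
```

```text
top holder 0.052 0.059 1111 mean [0.4464 0.0286 0.0549] rect [446.2  27.9] [90.9 88.1] 89.2
top holder 0.059 0.065 103 mean [0.4484 0.0322 0.0609] rect [447.8  26.7] [81.2 68.3] 4.0
top holder 0.09 0.12 126 mean [0.4471 0.0297 0.1047] rect [446.9  28.2] [33.9 16.4] 17.3
top drive 0.047 0.056 1545 mean [0.5138 0.3416 0.0501] rect [505.9 341.8] [135.3 105.5] 4.1
top drive 0.098 0.108 182 mean [0.5086 0.342  0.1024] rect [507.2 342.3] [39.  38.7] 89.8
scene holder 0.052 0.059 752 mean [0.4417 0.036  0.0558] rect [444.9  28.3] [95.5 91.3] 89.6
scene holder 0.059 0.065 119 mean [0.4419 0.0372 0.0613] rect [443.1  30.7] [89.7 81.6] 2.8
scene holder 0.09 0.12 150 mean [0.4438 0.0316 0.1026] rect [444.3  29.2] [33.8 19.5] 13.4
scene drive 0.047 0.056 1917 mean [0.5016 0.3509 0.0508] rect [503.5 343.1] [136.8 107.5] 5.0
scene drive 0.098 0.108 258 mean [0.5046 0.3427 0.1031] rect [504.2 341.7] [39.6 44.6] 28.3
carboy [0.644 0.134 0.404]
beaker [ 0.466 -0.115  0.001]
dropper [0.472 0.434 0.038]
orange [0.419 0.165 0.096]
```

View pics/crop.png

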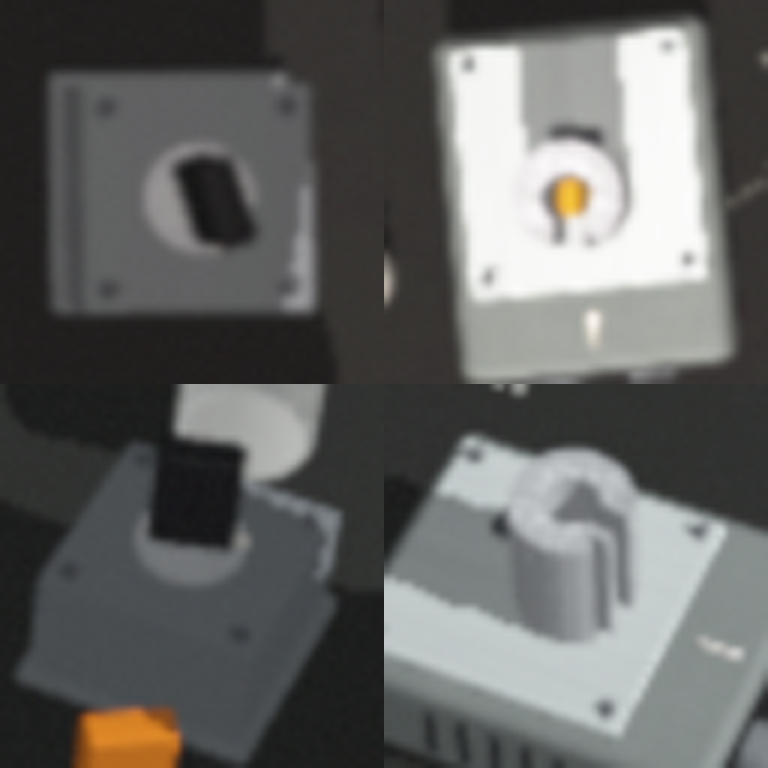

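The crop confirms the choice: black grip, steel collar, white rib on the robot side, yaw about +0.27 rad. The sleeve slot opens towards the front mark. I'll move to hover.

```bash
cat > go.py <<'E'
import sys
from h import *
x,y,z,yaw=map(float,sys.argv[1:5]); s=robot.read_state()
r=rot(s["ee_rot"]); p=s["tcp_pos"]; X=r.apply([1,0,0])
T=R.from_euler("z",yaw)*R.from_euler("x",np.pi)
print("clock",s["clock"],"pos",p.round(4),"yaw",round(np.arctan2(X[1],X[0]),4),"tilt",round(np.arccos(-r.apply([0,0,1])[2]),4),"F",s["wrist_force"].round(2),"M",s["moment"].round(2),"w",round(s["width"],4))
print("shift",r.inv().apply(np.array([x,y,z])-p).round(4),"turn",(r.inv()*T).as_rotvec().round(4))
E
python3 go.py 0.43 0.029 0.215 0.27; python3 -c "
from h import *
s=robot.read_state();c=robot.get_calibration('wrist');r=rot(s['ee_rot']);print(r.inv().apply(c['position']-s['tcp_pos']), (r.inv()*rot(c['orientation'])).as_matrix().round(2))"
```

```text
clock 0.1 pos [ 0.2676 -0.5363  0.2126] yaw 0.4628 tilt 0.0017 F [ 0.09 -0.85 -0.07] M [-0.03 -0.01 -0.02] w 0.0878
shift [ 0.3976 -0.4333 -0.0016] turn [-1.700e-03 -1.000e-04  1.928e-01]
[ 0.06592816 -0.00098906 -0.17075413] [[ 0.    0.97  0.25]
 [ 1.   -0.   -0.  ]
 [-0.    0.25 -0.97]]
```

```bash
python3 -m crank '[[[0.02,-0.022,0,0,0,0.02],[0.05,-0.054,0,0,0,0.04],[0.08,-0.087,0,0,0,0.06],[0.11,-0.12,0,0,0,0.08],[0.14,-0.152,0,0,0,0.1],[0.17,-0.185,0,0,0,0.12],[0.2,-0.218,0,0,0,0.14],[0.23,-0.25,0,0,0,0.16],[0.26,-0.283,0,0,0,0.17],[0.29,-0.315,0,0,0,0.18],[0.318,-0.346,0,0,0,0.19],[0.34,-0.37,0,0,0,0.193]]]' -1; python3 go.py 0.43 0.029 0.215 0.27
```

```text
clock: 1.1
tcp_pos: [0.4027, -0.0658, 0.2134]
ee_rot: [-0.0, 0.991, 0.134, 0.0]
wrist_force: [1.0, -0.5, 0.3]
width: 0.0882
clock 1.1 pos [ 0.4027 -0.0658  0.2134] yaw 0.2689 tilt 0.0001 F [ 0.98 -0.52  0.26] M [-0.03 -0.05 -0.05] w 0.0882
shift [ 0.0515 -0.0842 -0.0016] turn [-0.0001 -0.     -0.0011]
```

```bash
python3 -m crank '[[[0.018,-0.03,0,0,0,0],[0.036,-0.059,0,0,0,0],[0.05,-0.08,0,0,0,0],[0.05,-0.08,0,0,0,0],[0.05,-0.08,0,0,0,0]]]'; python3 - <<'E'
from h import *
im,d,W,c=cloud("wrist"); P=W.reshape(-1,3)
cv2.imwrite("pics/w1.png",cv2.resize(im,None,fx=1.4,fy=1.4))
print(robot.read_state()["tcp_pos"])
for a,b in((.052,.0585),(.0595,.065),(.1,.115)):
  m=(np.hypot(P[:,0]-.446,P[:,1]-.029)<(.07 if a<.055 else .03))&(P[:,2]>a)&(P[:,2]<b);Q=P[m]
  if len(Q)>5:
    rc=cv2.minAreaRect((Q[:,:2]*1000).astype(np.float32)); print(a,len(Q),Q.mean(0).round(4),np.round(rc[0],1),np.round(rc[1],1),rc[2])
    if a==.0595: 
      e=cv2.minEnclosingCircle((Q[:,:2]*1000).astype(np.float32)); print(e)
E
```

```text
clock: 1.52
tcp_pos: [0.4296, 0.0235, 0.2131]
ee_rot: [0.0, 0.991, 0.136, -0.0]
wrist_force: [0.1, -0.2, 0.2]
width: 0.0874
[0.42937219 0.02253583 0.21309985]
0.052 6372 [0.4465 0.0285 0.0555] [444.1  27.9] [90.  90.4] 89.53076934814453
0.0595 829 [0.4469 0.0289 0.0614] [445.9  28.7] [40.7 42.5] 15.974282264709473
((444.60174560546875, 28.225095748901367), 21.78478240966797)
0.1 714 [0.4452 0.0284 0.107 ] [444.9  28. ] [33.5 15.7] 15.733793258666992
```

View pics/w1.png

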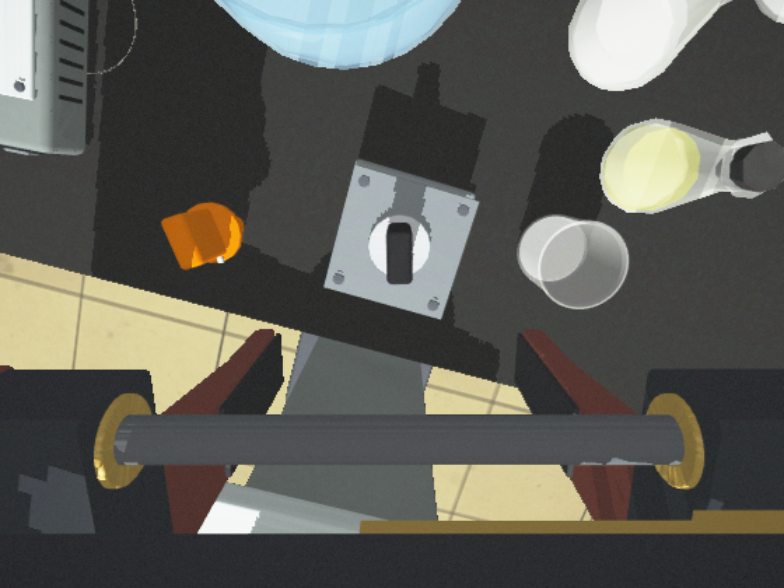

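The wrist view shows the tool aligned with the black grip (400,250) and the orange spindle well to the left (205,235). Grip centre is (0.4450, 0.0282), yaw 0.275.

```bash
python3 go.py 0.445 0.0282 0.085 0.275
```

```text
clock 1.5667 pos [0.4294 0.0225 0.2131] yaw 0.2715 tilt 0.001 F [-0.55 -0.15 -0.04] M [0.05 0.03 0.02] w 0.0877
shift [ 0.0167 -0.0013  0.1281] turn [ 0.0001  0.001  -0.0035]
```

```bash
python3 -m crank '[[[0.008,-0.001,0.015,0,0,-0.003],[0.0165,-0.001,0.04,0,0,-0.003],[0.0165,-0.001,0.07,0,0,-0.003],[0.0165,-0.001,0.095,0,0,-0.003],[0.0165,-0.001,0.115,0,0,-0.003],[0.0165,-0.001,0.128,0,0,-0.003],[0.0165,-0.001,0.128,0,0,-0.003],[0.0165,-0.001,0.128,0,0,-0.003]]]'; python3 go.py 0.445 0.0282 0.085 0.275
```

```text
clock: 2.23
tcp_pos: [0.4445, 0.0267, 0.085]
ee_rot: [-0.0, 0.991, 0.135, -0.001]
wrist_force: [-0.3, -0.4, -0.1]
width: 0.0881
clock 2.2333 pos [0.4445 0.0267 0.085 ] yaw 0.271 tilt 0.0023 F [-0.26 -0.39 -0.05] M [-0.01 -0.03 -0.03] w 0.0881
shift [ 0.0008 -0.0013 -0.    ] turn [-0.0007  0.0022 -0.004 ]
```

```bash
python3 -m crank '[[[0.001,-0.0013,0,0,0,-0.004],[0.001,-0.0013,0,0,0,-0.004],[0.001,-0.0013,0,0,0,-0.004],[0.001,-0.0013,0,0,0,-0.004],[0.001,-0.0013,0,0,0,-0.004],[0.001,-0.0013,0,0,0,-0.004],[0.001,-0.0013,0,0,0,-0.004],[0.001,-0.0013,0,0,0,-0.004],[0.001,-0.0013,0,0,0,-0.004],[0.001,-0.0013,0,0,0,-0.004],[0.001,-0.0013,0,0,0,-0.004],[0.001,-0.0013,0,0,0,-0.004]]]' 1 45; python3 go.py 0.445 0.0282 0.205 0.275
```

```text
clock: 3.23
tcp_pos: [0.446, 0.0294, 0.0853]
ee_rot: [-0.0, 0.99, 0.138, -0.0]
wrist_force: [-0.2, -0.9, -1.2]
width: 0.0156
clock 3.2333 pos [0.446  0.0294 0.0853] yaw 0.2768 tilt 0.0002 F [-0.16 -0.89 -1.22] M [ 0.01 -0.    0.  ] w 0.0156
shift [-0.0013  0.0009 -0.1197] turn [-0.0001  0.0001  0.0018]
```

```bash
python3 -m crank '[[[0,0,-0.01,0,0,0],[0,0,-0.025,0,0,0],[0,0,-0.045,0,0,0],[0,0,-0.065,0,0,0],[0,0,-0.085,0,0,0],[0,0,-0.105,0,0,0],[0,0,-0.125,0,0,0],[0,0,-0.14,0,0,0],[0,0,-0.14,0,0,0],[0,0,-0.14,0,0,0]]]'; python3 go.py 0.41 0.30 0.225 0.1
```

```text
clock: 4.07
tcp_pos: [0.4463, 0.0294, 0.2255]
ee_rot: [0.0, 0.99, 0.138, 0.001]
wrist_force: [-0.2, -0.1, -1.2]
width: 0.0158
clock 4.0667 pos [0.4463 0.0294 0.2255] yaw 0.2768 tilt 0.0013 F [-0.19 -0.08 -1.24] M [ 0.01 -0.03  0.01] w 0.0158
shift [ 0.039  -0.2702  0.0005] turn [ 0.0003 -0.0013  0.1768]
```

```bash
python3 -m crank '[[[0.002,-0.015,0,0,0,0.01],[0.006,-0.04,0,0,0,0.03],[0.01,-0.07,0,0,0,0.05],[0.015,-0.102,0,0,0,0.07],[0.02,-0.135,0,0,0,0.09],[0.024,-0.168,0,0,0,0.11],[0.029,-0.2,0,0,0,0.13],[0.034,-0.23,0,0,0,0.15],[0.037,-0.255,0,0,0,0.17],[0.039,-0.27,0,0,0,0.177],[0.039,-0.27,0,0,0,0.177],[0.039,-0.27,0,0,0,0.177]]]'; python3 - <<'E'
from h import *
im,d,W,c=cloud("wrist"); P=W.reshape(-1,3); np.savez("/tmp/w2.npz",im=im,W=W)
cv2.imwrite("pics/w2.png",cv2.resize(im,None,fx=1.4,fy=1.4))
m=(np.hypot(P[:,0]-.506,P[:,1]-.342)<.03)&(P[:,2]>.099)&(P[:,2]<.109);Q=P[m]
print(len(Q),Q.mean(0),cv2.minEnclosingCircle((Q[:,:2]*1000).astype(np.float32)))
E
python3 go.py 0.506 0.342 0.225 0.1
```

```text
clock: 5.07
tcp_pos: [0.4086, 0.2997, 0.2236]
ee_rot: [0.001, 0.999, 0.051, -0.001]
wrist_force: [0.5, 0.5, -1.3]
width: 0.0157
1509 [0.50592995 0.34220493 0.1032957 ] ((503.47845458984375, 342.3857116699219), 21.275558471679688)
clock 5.1167 pos [0.4089 0.299  0.2239] yaw 0.1008 tilt 0.003 F [-0.07 -0.59 -1.27] M [ 0.04 -0.02 -0.03] w 0.0154
shift [ 0.101  -0.033  -0.0014] turn [0.0016 0.0025 0.0008]
```

View pics/w2.png

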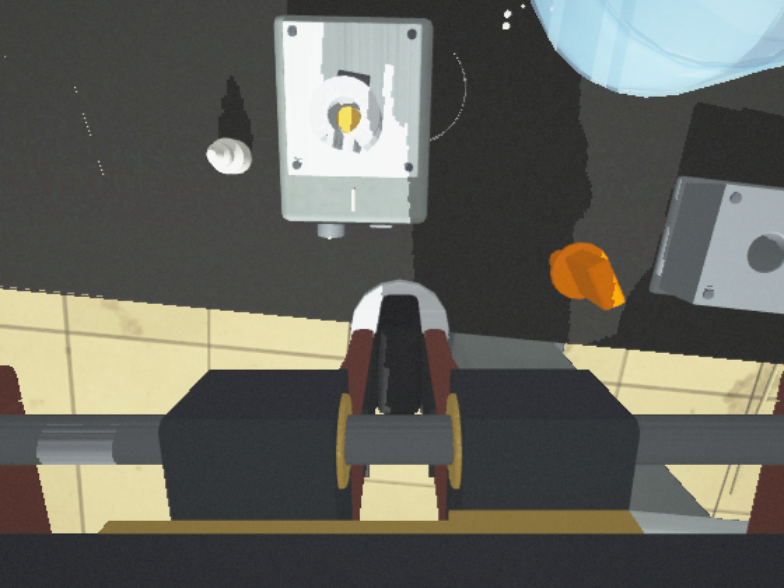

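The wrist view shows the spindle held, the sleeve ring around (346,115) with its slot running down-left or down near (340,145), the front mark at (353,200), and the dropper at (230,155). I'll fit the ring and find its gap.

```bash
python3 - <<'E'
from h import *
from scipy.optimize import least_squares
D=np.load("/tmp/w2.npz");im=D["im"];W=D["W"];P=W.reshape(-1,3)
m=(np.hypot(P[:,0]-.506,P[:,1]-.342)<.03)&(P[:,2]>.1)&(P[:,2]<.107);Q=P[m]
# best centre: maximise points with 10<r<21
best=max(((np.sum((lambda r:(r>.0102)&(r<.0208))(np.hypot(Q[:,0]-x,Q[:,1]-y))),x,y) for x in np.arange(.498,.512,.0005) for y in np.arange(.336,.348,.0005)))
b0=best[0]; C=[(x,y) for x in np.arange(.498,.512,.0005) for y in np.arange(.336,.348,.0005) if np.sum((lambda r:(r>.0102)&(r<.0208))(np.hypot(Q[:,0]-x,Q[:,1]-y)))>=b0-4]
cx,cy=np.mean(C,0); print(best,"centre",cx,cy,len(Q))
for lo,hi in((.0105,.014),(.014,.0175),(.0175,.0205)):
  q=Q[:,:2]-[cx,cy]; r=np.hypot(*q.T); a=np.arctan2(-q[:,1],-q[:,0])[(r>lo)&(r<hi)]
  h,_=np.histogram(a,bins=np.arange(-1.2,1.21,.1)); print(lo,h)
print("yaw bins start -1.2 step .1")
# front mark
hm=(abs(P[:,2]-.0515)<.004)&(np.hypot(P[:,0]-.453,P[:,1]-.338)<.02)&(im.reshape(-1,3).min(1)>225)
print("mark",hm.sum(),P[hm].mean(0), P[hm][:,0].min(),P[hm][:,0].max())
u,v=247,82
cv2.imwrite("pics/w2c.png",cv2.resize(im[50:160,200:310],None,fx=5.4,fy=5.4,interpolation=cv2.INTER_CUBIC))
s=robot.read_state();c=robot.get_calibration("wrist")
# collar: circle in tool frame
r=rot(s["ee_rot"]);L=r.inv().apply(P-s["tcp_pos"]);k=(np.hypot(L[:,0],L[:,1])<.035)&(L[:,2]>.018)&(L[:,2]<.035)&(L[:,0]>.005)
q=L[k];e=q[q[:,0]>.0]
f=least_squares(lambda p:np.maximum(np.hypot(e[:,0]-p[0],e[:,1]-p[1])-.022,0)*3,[0,0]);print("collar",len(q),q.mean(0),"max x",q[:,0].max(),"y range",q[:,1].min(),q[:,1].max())
E
```

```text
(np.int64(1416), np.float64(0.5035000000000001), np.float64(0.342)) centre 0.5035000000000001 0.342 1496
0.0105 [6 6 7 7 7 5 7 4 0 0 0 0 0 0 2 6 7 6 7 6 7 5 5 7]
0.014 [ 7  8  9  8  8  5  8 10  3  0  0  0  0  3  7  8  4  7  8  8  9  7  8  7]
0.0175 [ 9  9  9  8  9  0  3  8  8  0  0  0  0  3  6  7  0  4  8  8 12  7  8  9]
yaw bins start -1.2 step .1
mark 133 [0.46518834 0.33933971 0.05078272] 0.44298754712842636 0.47287547249870426
collar 878 [ 0.01252734 -0.0005812   0.02418572] max x 0.019900140144012465 y range -0.020872250288657707 0.019590367325058942
```

View pics/w2c.png

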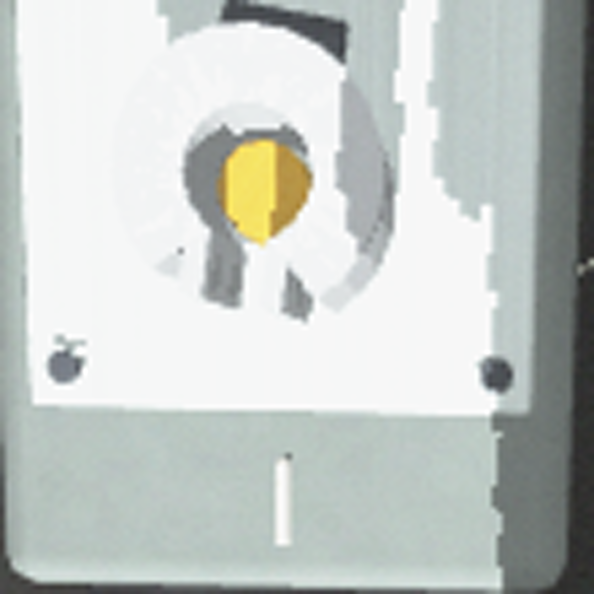

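The ring centre is (0.5035, 0.342) in the wrist camera's frame. The gap is centred at a spindle yaw of about -0.10 rad. The collar sits within 1 mm of the tool axis.

```bash
python3 go.py 0.5042 0.3414 0.2 -0.1
```

```text
clock 5.1167 pos [0.4089 0.299  0.2239] yaw 0.1008 tilt 0.003 F [-0.07 -0.59 -1.27] M [ 0.04 -0.02 -0.03] w 0.0154
shift [ 0.0992 -0.0326  0.0236] turn [0.0018 0.0024 0.2008]
```

```bash
python3 -m crank '[[[0.015,-0.005,0,0.001,0.002,0.04],[0.04,-0.013,0,0.001,0.002,0.08],[0.065,-0.021,0,0.001,0.002,0.12],[0.085,-0.028,0.005,0.001,0.002,0.16],[0.099,-0.0325,0.012,0.001,0.002,0.2],[0.099,-0.0325,0.02,0.001,0.002,0.2],[0.099,-0.0325,0.023,0.001,0.002,0.2],[0.099,-0.0325,0.023,0.001,0.002,0.2],[0.099,-0.0325,0.023,0.001,0.002,0.2],[0.099,-0.0325,0.023,0.001,0.002,0.2]]]'; python3 - <<'E'
from h import *
ims=[];
s=robot.read_state();r=rot(s["ee_rot"])
for n in("wrist","scene","top"):
    im,d,W,c=cloud(n);P=W.reshape(-1,3);np.savez(f"/tmp/{n}3.npz",im=im,W=W)
    m=(np.hypot(P[:,0]-.504,P[:,1]-.342)<.026)&(abs(P[:,2]-.104)<.004);Q=P[m];
    L=r.inv().apply(P-s["tcp_pos"]);k=(np.hypot(L[:,0],L[:,1])<.03)&(abs(L[:,2]-.0245)<.004);q=L[k]
    sh=(np.hypot(P[:,0]-.504,P[:,1]-.342)<.02)&(P[:,2]<.165)&(P[:,2]>.11);S=P[sh]
    print(n,len(Q),len(q),q.mean(0) if len(q) else"",len(S))
    if n=="scene" and len(S):
        for z in np.arange(.125,.165,.008):
            e=S[abs(S[:,2]-z)<.004]; print(z.round(3),len(e),e.mean(0).round(4) if len(e) else "")
        cv2.imwrite("pics/s3.png",cv2.resize(im[190:300,210:330],None,fx=5,fy=5,interpolation=cv2.INTER_CUBIC))
E
python3 go.py 0.5042 0.3414 0.168 -0.1
```

```text
clock: 5.95
tcp_pos: [0.5044, 0.3415, 0.2027]
ee_rot: [-0.001, 0.999, -0.05, 0.001]
wrist_force: [-0.1, -0.3, -1.3]
width: 0.0158
wrist 786 1272 [0.00877193 0.00052224 0.02395642] 0
scene 215 178 [-0.00572127 -0.00880232  0.02369962] 85
0.125 0 
0.133 13 [0.4993 0.3461 0.1337]
0.141 22 [0.5002 0.3472 0.1405]
0.149 28 [0.4982 0.3464 0.1483]
0.157 21 [0.4961 0.3459 0.1554]
0.165 1 [0.4915 0.3453 0.1615]
top 0 0  0
clock 6.1 pos [0.5049 0.342  0.2031] yaw -0.0999 tilt 0.0032 F [-0.1   0.16 -1.88] M [0.02 0.03 0.01] w 0.0155
shift [-0.0007  0.0008  0.0351] turn [-0.0018 -0.0026  0.0001]
```

View pics/s3.png

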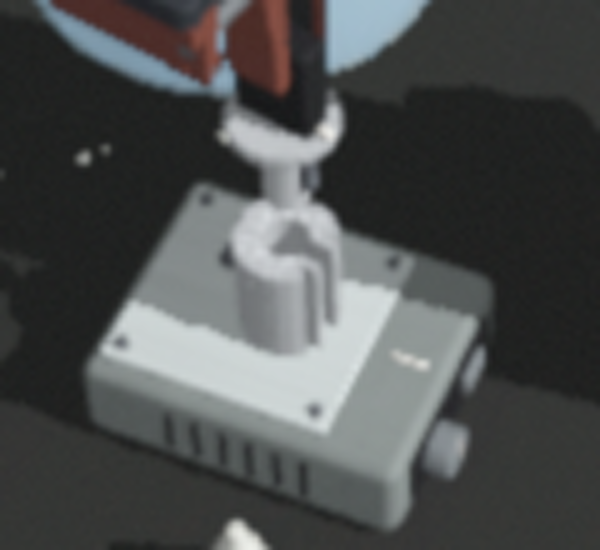

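The scene crop shows the spindle upright over the sleeve (shaft at 285,185). Its key is on the slot side (310,180) and the slot is near (325,280). I'll lower the nose in.

```bash
python3 -m crank '[[[-0.0007,0.0005,0.008,-0.002,-0.002,0],[-0.0007,0.0005,0.016,-0.002,-0.002,0],[-0.0007,0.0005,0.02,-0.002,-0.002,0],[-0.0007,0.0005,0.024,-0.002,-0.002,0],[-0.0007,0.0005,0.028,-0.002,-0.002,0],[-0.0007,0.0005,0.032,-0.002,-0.002,0],[-0.0007,0.0005,0.034,-0.002,-0.002,0],[-0.0007,0.0005,0.034,-0.002,-0.002,0],[-0.0007,0.0005,0.034,-0.002,-0.002,0]]]'; python3 go.py 0.5042 0.3414 0.16 -0.1
```

```text
clock: 6.85
tcp_pos: [0.5047, 0.3419, 0.1683]
ee_rot: [0.0, 0.999, -0.05, 0.0]
wrist_force: [0.8, 0.8, -2.3]
width: 0.0153
clock 6.85 pos [0.5047 0.3419 0.1683] yaw -0.1002 tilt 0.0004 F [ 0.82  0.85 -2.32] M [ 0.44 -0.35 -0.02] w 0.0153
shift [-0.0004  0.0005  0.0083] turn [ 0.0003 -0.0002 -0.0002]
```

Slight lateral contact, with the wall pushing towards +x+y. I'll ease off by 0.5 mm that way and go down past the key mouth depth.

```bash
python3 -m crank '[[[0.0005,-0.0006,0,0,0,0],[0.0005,-0.0006,0.002,0,0,0],[0.0005,-0.0006,0.004,0,0,0],[0.0005,-0.0006,0.006,0,0,0],[0.0005,-0.0006,0.008,0,0,0],[0.0005,-0.0006,0.0085,0,0,0],[0.0005,-0.0006,0.0085,0,0,0]]]'; python3 go.py 0.5042 0.3414 0.152 -0.1
```

```text
clock: 7.43
tcp_pos: [0.5048, 0.3421, 0.1596]
ee_rot: [0.0, 0.999, -0.05, -0.0]
wrist_force: [1.2, 0.2, -0.7]
width: 0.0152
clock 7.4333 pos [0.5048 0.3421 0.1596] yaw -0.1002 tilt 0.001 F [ 1.16  0.23 -0.72] M [ 0.17 -0.17 -0.01] w 0.0152
shift [-0.0005  0.0008  0.0076] turn [ 0.0009  0.0005 -0.0002]
```

Almost no axial force with the tip at about -20 mm, so the key is in the slot. I'll keep pushing down.

```bash
python3 -m crank '[[[0.0003,0,0.002,0,0,0],[0.0003,0,0.004,0,0,0],[0.0003,0,0.006,0,0,0],[0.0003,0,0.008,0,0,0],[0.0003,0,0.01,0,0,0],[0.0003,0,0.012,0,0,0],[0.0003,0,0.012,0,0,0],[0.0003,0,0.012,0,0,0]]]' 1 60; python3 go.py 0.5042 0.3414 0.133 -0.1
```

```text
clock: 8.1
tcp_pos: [0.5053, 0.3421, 0.148]
ee_rot: [0.0, 0.999, -0.05, -0.0]
wrist_force: [-0.7, -0.7, 4.6]
width: 0.0156
clock 8.1 pos [0.5053 0.3421 0.148 ] yaw -0.1003 tilt 0.0007 F [-0.74 -0.67  4.59] M [-0.1   0.21 -0.02] w 0.0156
shift [-0.001   0.0008  0.015 ] turn [ 0.0007 -0.     -0.0003]
```

```bash
python3 -m crank '[[[-0.0003,0,0.002,0,0,0],[-0.0003,0,0.004,0,0,0],[-0.0003,0,0.006,0,0,0],[-0.0003,0,0.008,0,0,0],[-0.0003,0,0.01,0,0,0],[-0.0003,0,0.012,0,0,0],[-0.0003,0,0.0135,0,0,0],[-0.0003,0,0.0145,0,0,0],[-0.0003,0,0.0145,0,0,0],[-0.0003,0,0.0145,0,0,0]]]'; python3 go.py 0.5042 0.3414 0.133 -0.1
```

```text
clock: 8.93
tcp_pos: [0.5053, 0.3422, 0.1338]
ee_rot: [0.0, 0.999, -0.05, 0.0]
wrist_force: [-1.7, -0.4, 7.5]
width: 0.0158
clock 8.9333 pos [0.5053 0.3422 0.1338] yaw -0.1002 tilt 0.0008 F [-1.65 -0.41  7.53] M [-0.26  0.15 -0.04] w 0.0158
shift [-0.001   0.0009  0.0008] turn [ 0.0004 -0.0007 -0.0002]
```

```bash
for i in 1; do python3 -m crank '[[[-0.0004,0,0.0007,0,0,0],[-0.0004,0,0.0014,0,0,0],[-0.0004,0,0.0014,0,0,0],[-0.0004,0,0.0014,0,0,0]]]'; done; python3 - <<'E'
from h import *
im,d,W,c=cloud("scene")
cv2.imwrite("pics/s4.png",cv2.resize(im[190:300,210:330],None,fx=5,fy=5,interpolation=cv2.INTER_CUBIC))
E
python3 go.py 0.5042 0.3414 0.133 -0.1
```

```text
clock: 9.27
tcp_pos: [0.5052, 0.3423, 0.1333]
ee_rot: [0.0, 0.999, -0.05, 0.001]
wrist_force: [-1.3, -2.5, 12.8]
width: 0.0156
clock 9.3167 pos [0.5053 0.3423 0.1333] yaw -0.1 tilt 0.0016 F [-1.   -2.59 13.4 ] M [-0.46  0.41  0.03] w 0.0153
shift [-0.001   0.001   0.0003] turn [ 0.0001 -0.0016 -0.    ]
```

View pics/s4.png

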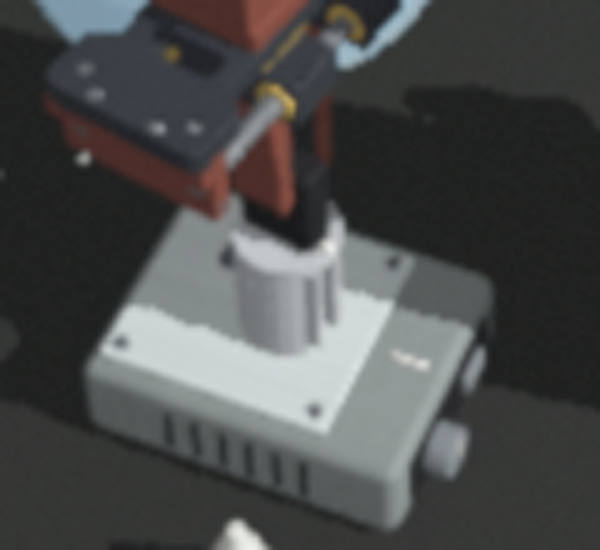

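The collar sits flush on the sleeve (285,245). The tool stopped at the computed home height of 0.1333 while the force rose past the spring's. I'll add a slightly firmer hold, let it settle, and hand in.

```bash
python3 -m crank '[[[0,0,0.0008,0,0,0],[0,0,0.0008,0,0,0],[0,0,0.0008,0,0,0],[0,0,0.0008,0,0,0],[0,0,0.0008,0,0,0],[0,0,0.0008,0,0,0],[0,0,0.0008,0,0,0],[0,0,0.0008,0,0,0]]]' && python3 go.py 0.5052 0.3423 0.1333 -0.1 && python3 -c "
from workcell import robot
s=robot.read_state();print(abs(s['joint_vel']).max(), s['wrist_force']);
ok=8<s['wrist_force'][2]<35 and s['width']<.018 and s['tcp_pos'][2]<.1345
print(ok, robot.finish_job() if ok else '')"
```

```text
clock: 9.98
tcp_pos: [0.5053, 0.3423, 0.1333]
ee_rot: [0.0, 0.999, -0.05, 0.001]
wrist_force: [-2.8, -2.7, 17.0]
width: 0.0154
clock 9.9833 pos [0.5053 0.3423 0.1333] yaw -0.1 tilt 0.0019 F [-2.75 -2.74 17.  ] M [-0.61  0.68  0.04] w 0.0154
shift [-0.0001 -0.     -0.    ] turn [-0.     -0.0019 -0.    ]
0.0019881263035053214 [-2.75147904 -2.73842664 17.00041899]
the job is handed in; nothing more can be done
True None
```

The spindle is seated in the drive sleeve, and I handed the job in at about 10 s with the arm still gripping it and pressing it home.

I lifted the black spindle straight out of the holder block and read the slot angle from the wrist depth image as about -0.10 rad. I turned the spindle to match before lowering it. The key dropped in without having to feel for it.

Last checks:
- **Seating:** the TCP stopped at z = 0.1333 m, the computed home height. The upward force on the tool reached 17 N, more than the spring's 9.5 N, so the collar is resting on the sleeve. The scene picture, taken just before the last push, shows it flush.
- **Hold:** the fingers are closed on the grip at 15.4 mm with the command at 60 N. The tool is tilted 0.002 rad and the joints are at rest.
- **Sideways load:** about 4 N remains, because the nose bears lightly on the bore.
- **Disagreement:** the final TCP is about 1–2 mm from the sleeve centre I measured with the camera, within the calibration error.
- **Not checked directly:** I couldn't read the ejector joint, so I inferred its travel from depth and force. I planned the path clear of the beaker and the dropper bottle but didn't re-measure them afterwards.

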